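Park the index plunger and turn the banding wheel

ROBOT

A 6-joint arm with a two-finger parallel gripper is mounted at the origin on the work surface. World frame = base frame: x ahead of the robot, y to its left, z up, the work surface at z = 0. Lengths are in mm, angles in rad, forces in N, time in s.
With the tool pointing down it reaches from about 300 to 775 mm from the base axis. Payload 14.6 kg.
Tool frame: the origin (TCP) lies between the finger pads; the fingertips stand manip.tip_reach ahead of it and the grasp point (between the pads) lies 5 mm behind it (manip.tip_reach is the distance from the TCP to the fingertips, in mm); z points along the fingers, y is the line along which they close (so a half turn about z gives the same grasp; the last joint's range is limited). The gripper opens to 94 mm and grips with 3 to 60 N. Pads are 16 mm wide; open, the fingers measure 119 mm over their backs; the gripper's body (75 mm by 177 mm) begins 78 mm behind the grasp point.
Start: joints at [1.158, 0.3, 1.521, -0, 1.321, -0.067], TCP at [186.419, 517.433, 219.446] pointing down, gripper open.
Joint ranges: [-3.03, 3.03], [-0.79, 2.21], [0.23, 2.52], [-1.04, 4.18], [0, 3.07], [-2.55, 2.55]. Speed limits (rad/s): [2.22, 2.22, 2.57, 3.14, 3.14, 3.14].

INTERFACE

Orientations are given as [roll, pitch, yaw] about the fixed x, y, z axes, in that order (R = Rz(yaw) Ry(pitch) Rx(roll)).
In Python, from cell import manip gives the robot as it stands. The module is installed in compiled form; this text tells all that it offers.
- The arm moves only by the shell command python3 -m creep 'ROWS' [FORCE]. ROWS is JSON, a list of rows, each a list of 3 entries, a list of its own where there are three numbers: the opening, from -1 (shut) to 1 (fully open), then the shift along the tool's x, y, z in cm, then the turn about the tool's z in units of 5 degrees (1.0 is 5 degrees). In form: [[grip, [tx, ty, tz], roll], ...]. A call has 1 to 12 rows; each row is the pose to reach, as a shift and turn from the pose commanded when the call began, along the tool's axes at that moment; what a row does not reach only later rows make up. A row lasts 1/10 s, in which the tool goes at most 50 mm and 8.59 degrees, less where a joint would pass 70% of its speed; a pose out of reach is approached as far as the arm can. A call with a gripper value outside its range is refused whole. The fingers move at their own pace and stop on an object; FORCE is the grip in N (left out, the last holds). Time passes only in rows, so rows that repeat a pose let the fingers close. It gives the time, the measured TCP pose, the force, the opening and the grip force at its end, in the units of the state.
- manip.read_state(): the state, without advancing time (a new reading comes with each control period).
- manip.camera(name): name is "scene" or "top" or "wrist"; returns the picture (400x640x3 uint8, red, green, blue); there is no depth.
- manip.camera_params(name): a dict with "fovy" (degrees; the focal length in pixels is half the picture's height over the tangent of half this angle, whatever the lens; pixels are square), "cx", "cy" (the principal point, pixels), "k1" (the pictures are not rectified: a ray, as slopes to the right and down, at radius r is drawn at 1 + k1 r^2 times it, then the intrinsics apply), "origin" and "attitude" of the camera in the world. Camera axes: x right, y down, z forward; pixel columns grow to the right and rows downward; lengths in mm; the calibration is good to about 2 mm. A picture is of the moment at which its call begins: read the wrist's pose just before it. camera_params takes no time and is no camera call; for the wrist camera it gives the pose at the moment of the call.
- manip.sign_off(): hands the job in; it is judged then, once.
The state is a dict: "clock": time; "joints": joint angles; "qd": joint speeds; "effort": joint torques, N m; "eef_pos": TCP position; "eef_rot": TCP orientation; "wrist_force": force on the tool from outside, world axes, zero at the start; "moment": the same for the moment, N m; "finger_gap": finger opening in mm; "finger_force": force on a finger pad.
Only numpy, scipy, OpenCV 4.12 (cv2) and the standard library are available. Lean on these libraries where they do the work, as an engineer would, in place of code of your own. Each camera call takes 0.05 s, during which the arm holds its last target. There are 200 camera calls.

TASK

Free the banding wheel from its index plunger: pull the T-bar up against its spring and twist it clockwise, never straining it against its stops, so that it rests in its notch and stays up by itself. Then turn the wheel slowly (its bat pins give a hold) until the pouring bowl's spout points at the pointer on the stand, leaving the bowl untouched where it stands on the wheel and everything else on the bench undisturbed.

Things in the scene. Friction and masses are not known exactly. Their poses are not given: they have to be found in the camera images.
- stand: Dark cast-iron stand of the banding wheel, fixed, 105 mm foot radius. Origin: on the wheel's axis at bench level, z up. Its -x arm carries the steel pointer (tip 156 mm from the axis, 76 mm up, just outside the ring). At y = +139 mm, on a bracket whose arm is 82 to 94 mm up, stands the index plunger, axis vertical.
- wheel: Wheel on a vertical hinge; origin as the stand's. Index ring, radius 152, top 73 mm up, 12 holes 7 mm deep. Above it the aluminium head, radius 120, top 88 mm up. Two upright steel bat pins, 10 mm dia, 26 mm tall (88 to 114 mm up), 102 mm from the axis at wheel angles -60 and 120 deg (from +x, counterclockwise positive). Drag 0.2 N m: stays where left.
- tbar: Black T-bar of the plunger, 54 (its x) by 14 (y) by 18 mm, on a vertical stem; origin at its centre, 169 mm up while locked. The stem's cross pin lies along x, 55 mm below, in the steel sleeve. It pulls down with 7 N seated, up to 14 N raised. The pin clears the sleeve's rim after 13 to 29 mm (differs each time); a hard stop comes 2.5 mm later.
- sleeve: Steel housing of the plunger in the bracket arm, with hex nut and, screwed into it, the slotted sleeve the plunger works in (34 mm dia; it stands out up to 16 mm more or less each time: crown 132 to 148 mm up, so keep the fingertips above that). Origin: on the plunger's axis, 94 mm up, on top of the bracket arm.
- plunger_twist (a joint): Twist of the T-bar in the sleeve, rad, growing clockwise seen from above. 0: cross pin in the deep slot (locked; the T-bar cannot turn until the pin clears the rim). 1.31: over the rest notch, 4 mm deeper than the rim, play 0.09 either way. A wall ends the twist at 1.40, and another bars turning left. Let down there, the pin sits in the notch and the plunger stays up.
- pin_nose (a point): Lower end of the plunger's nose, 9 mm dia, 103.5 mm below the T-bar's centre. 66 mm above the bench while in the ring's hole, 75 to 91 mm when parked in the rest notch, so it clears the ring's top (73 mm).
- bowl: Bisque pouring bowl, loose on the middle of the wheel head: rim radius 58, 56 mm tall. Origin: centre of its foot; the spout points along its x axis. It rides round with the wheel.
- spout (a point): Tip of the bowl's spout, 82 mm from the bowl's axis, 54 mm above its foot. At the start it lies 35 to 78 deg from the pointer, so that a clockwise turn (seen from above) brings it there.
- glaze_jar: Bystander, loose: glaze jar with black lid, 58 mm dia, 70 mm tall, on the bench beside the bracket. Origin: centre of its underside.
- brush: Bystander, loose: wooden banding brush, 190 mm long, lying on the bench beside the wheel. Origin: middle of its underside, x along it.
- rib: Bystander, loose: wooden rib, 100 by 50 by 5 mm, lying beyond the wheel. Origin: centre of its underside.
- test_tile: Bystander, loose: bisque test tile, 60 by 60 by 7 mm, lying beside the stand. Origin: centre of its underside.
- water_pot: Bystander, loose: white ceramic cup, 84 mm dia, 85 mm tall. Origin: centre of its underside.
- kiln_prop: Bystander, loose: cream tubular kiln prop, 42 mm dia, 90 mm tall, upright. Origin: centre of its underside.
- slip_bottle: Bystander, loose: white bottle with red cap, 60 mm dia, 150 mm tall. Origin: centre of its underside.
Things that resemble listed ones, but are neither listed nor needed, are in the scene too. What is shaped like the bowl but brown is not meant.

How it is judged (in metres and radians):
On the way:
1. The plunger is parked: pulled up, twisted and resting in its notch by itself, its nose clear of the ring, nobody holding the T-bar (value of joint plunger_twist between 1.17 and 1.45 rad and z of pin_nose in the frame of stand above 0.0735 m and contact force between the fingers and tbar below 0.3 N), for 0.3 s.
At the end, for the whole second after the job is handed in: The plunger rests in its notch by itself, nose clear of the ring; the wheel is still and the spout's tip is within 9 mm of the line from the wheel's axis to the pointer; the bowl stands within 8 mm of the middle of the wheel (all of step 1 and y of spout in the frame of stand between -0.009 and 0.009 m and x of spout in the frame of stand below -0.06 m and horizontal distance between bowl and wheel below 0.008 m and angular speed of wheel below 0.05 rad/s); the robot touches nothing.
It fails at once if the plunger is strained in its sleeve (against the stop, the slot or the walls) with more than 25 N (contact force between tbar and sleeve above 25 N).
It fails at once if the robot touches the bowl (contact force between the arm and bowl above 0.5 N).
It fails at once if the wheel is forced or spun: more than 2.5 rad/s (angular speed of wheel above 2.5 rad/s).
It fails at once if something else on the bench is moved by more than 25 mm (distance of any of glaze_jar, brush, rib, test_tile, water_pot, kiln_prop, slip_bottle from where it was at the start of the episode above 0.025 m).
It also fails if it takes over 58 s, if anything falls off the work surface, if the arm or the gripper's body presses on something with over 40 N, if the wrist force passes 120 N, or if a joint passes its speed limit or range.

## Working session

There is one attempt and no reset: what is moved stays moved. The work goes in short steps, Python scripts to look and compute and a shell command to move; the robot and the scene stay as the last step left them, time stands still between calls to the robot, and variables do not carry over. Pictures are saved under pics/ and viewed, at most 10 in all, crops included, and the job is handed in when it is done.

```bash
mkdir -p pics
cat > h.py <<'E'
import numpy as np,cv2
from scipy.spatial.transform import Rotation as R
from cell import manip
def snap(n,f):
    P=manip.camera_params(n); im=manip.camera(n); cv2.imwrite(f'pics/{f}.png',im[:,:,::-1]); return P
def att(P):
    a=np.array(P['attitude'],float)
    return a if a.shape==(3,3) else R.from_euler('xyz',a).as_matrix()
def ray(P,u,v):
    f=200/np.tan(np.radians(P['fovy'])/2); d=np.array([(u-P['cx'])/f,(v-P['cy'])/f]); s=d.copy()
    for _ in range(20): s=d/(1+P['k1']*(s@s))
    return att(P)@np.array([*s,1])
def onz(P,u,v,z):
    d=ray(P,u,v); o=np.array(P['origin']); return o+d*(z-o[2])/d[2]
def proj(P,X):
    f=200/np.tan(np.radians(P['fovy'])/2); c=att(P).T@(np.array(X)-P['origin']); s=c[:2]/c[2]
    s=s*(1+P['k1']*(s@s)); return s*f+[P['cx'],P['cy']]
E
python3 - <<'E'
from h import *
import json
for n in ['top','scene','wrist']:
    P=snap(n,n+'0'); print(n,P)
print(manip.read_state(), manip.tip_reach)
E
```

```text
top {'fovy': 53.66244553582229, 'cx': 319.8516947922886, 'cy': 201.89634532438097, 'k1': -0.07114908835370416, 'origin': array([ 308.66419563,  -47.52736843, 1300.14687612]), 'attitude': array([-2.93692776e+00, -6.69171621e-04, -1.54695162e+00])}
scene {'fovy': 45.88532359407575, 'cx': 319.8471998366506, 'cy': 211.09593649295067, 'k1': 0.040384247496428376, 'origin': array([1227.94913761,  715.15360389,  896.47668697]), 'attitude': array([-2.22988104e+00,  1.47425711e-03,  2.41096093e+00])}
wrist {'fovy': 61.44499945958396, 'cx': 323.0405899861063, 'cy': 198.20736346129354, 'k1': -0.007513978494980318, 'origin': array([125.80569928, 539.22391158, 383.41217218]), 'attitude': array([2.91178928e+00, 1.57250134e-03, 1.22480098e+00])}
{'clock': 0.15, 'joints': array([ 1.15841347e+00,  3.00364589e-01,  1.52140316e+00, -1.70177794e-06,
        1.32071819e+00, -6.65875535e-02]), 'qd': array([ 0.00022626, -0.00105139, -0.00213894, -0.00049506,  0.00135994,
       -0.00154617]), 'effort': array([-1.17102868e-04, -5.31963587e+01, -3.52819884e+01,  7.08384602e-02,
        2.35567905e-02, -9.01220005e-05]), 'eef_pos': array([186.34453642, 517.28014534, 219.02002514]), 'eef_rot': array([-3.14070124e+00, -5.77927633e-05,  2.79579775e+00]), 'wrist_force': array([ 0.48863667, -0.44354116,  0.18749571]), 'moment': array([ 0.0215163 ,  0.04536054, -0.02607781]), 'finger_force': 0.0, 'finger_gap': 94.26826197859671} 14.0
```

View pics/top0.png

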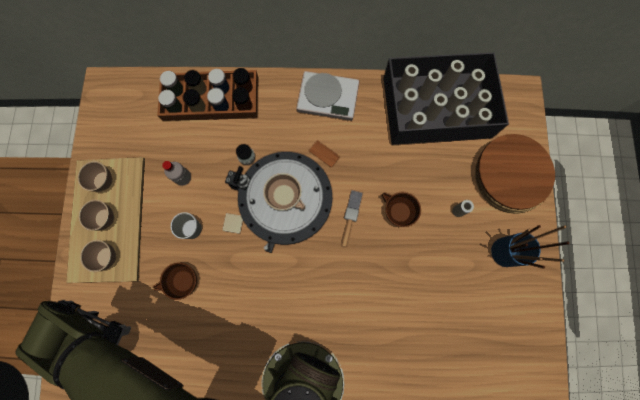

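View pics/scene0.png

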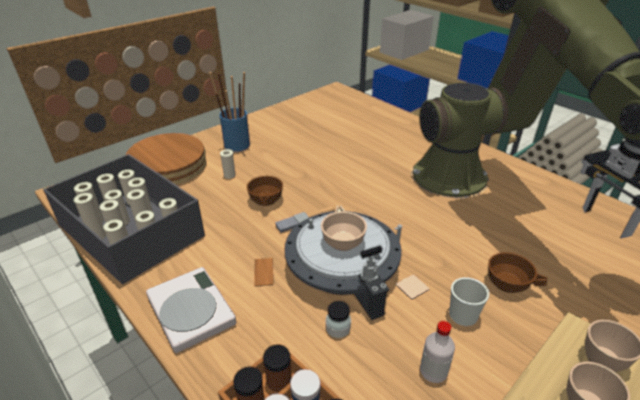

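The top view shows the wheel around (285,197), the plunger at (237,179), the pointer at (270,245) and the pale bowl at (283,193) with its spout near (301,207). The brown bowls at (402,208) and (180,280) and the shelf bowls at (95,177/215/256) are not the one on the wheel. I'll check this in an enlarged crop.

Run:
```python
import cv2,numpy as np
a=cv2.imread('pics/top0.png')[135:265,215:345]; b=cv2.imread('pics/scene0.png')[190:330,275:415]
o=np.hstack([cv2.resize(a,(400,400),interpolation=3)[:, :],cv2.resize(b,(400,400),interpolation=3)])
cv2.imwrite('pics/c1.png',o)
```

```text
(no output)
```

View pics/c1.png

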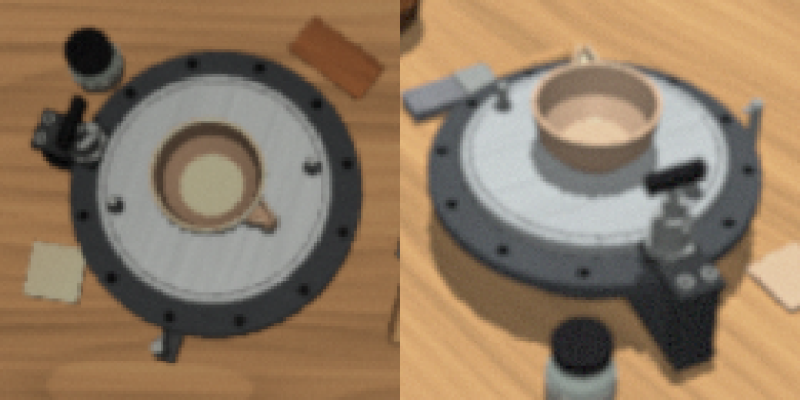

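The crop shows the ring centred at crop (216,193), T-bar from (78,98) to (63,147), pointer tip (157,345), bat pins (312,163) and (117,203), and the spout tip of the pale bowl at (271,222). This is the bowl meant: bisque in colour and standing on the wheel.

Run:
```python
from h import *
P=manip.camera_params('top'); k=400/130
g=lambda x,y,z: onz(P,215+x/k-.5+.16,135+y/k-.5+.16,z)
c=g(216.5,193.5,73);t1=g(78,98,178);t2=g(63,147,178);tb=(t1+t2)/2;pt=g(158,343,76);p1=g(312,160,114);p2=g(115,200,114);sp=g(273,222,142);bc=g(209,176,144)
for n,v in dict(c=c,tb=tb,pt=pt,p1=p1,p2=p2,pm=(p1+p2)/2,sp=sp,bc=bc).items():
    d=v-c; print(n,v.round(1),'r',np.hypot(*d[:2]).round(1),'ang',np.degrees(np.arctan2(d[1],d[0])).round(1))
print('tbar dir',np.degrees(np.arctan2(*(t1-t2)[1::-1])))
d=sp-bc;print('spout dir',np.degrees(np.arctan2(d[1],d[0])))
S=manip.camera_params('scene'); o=lambda x,y,z: onz(S,275+x*.35-.3,190+y*.35-.3,z)
s1=o(648,180,178);s2=o(703,166,178);print('scene tbar',s1.round(1),s2.round(1),((s1+s2)/2).round(1))
```

```text
c [574.8  68.7  73. ] r 0.0 ang 0.0
tb [618.4 201.9 178. ] r 140.2 ang 71.9
pt [418.8 121.1  76. ] r 164.5 ang 161.5
p1 [602.6 -29.6 114. ] r 102.2 ang -74.2
p2 [556.8 166.1 114. ] r 99.0 ang 100.4
pm [579.7  68.2 114. ] r 5.0 ang -5.7
sp [532.9   6.2 142. ] r 75.3 ang -123.8
bc [576.7  70.1 144. ] r 2.3 ang 35.0
tbar dir -12.817337413455734
spout dir -124.45895428420292
scene tbar [411.  404.9 178. ] [364.8 424.6 178. ] [387.9 414.7 178. ]
```

```bash
cat >> h.py <<'E'
def delta(p,yawdeg=None):
    s=manip.read_state(); M=R.from_euler('xyz',s['eef_rot']).as_matrix()
    d=M.T@(np.array(p)-s['eef_pos'])/10
    psi=np.degrees(np.arctan2(M[1,0],M[0,0])); r=None if yawdeg is None else ((psi-yawdeg+180)%360-180)/5
    print('shift cm',d.round(2),'roll units',r,'yaw',psi.round(2))
def st():
    s=manip.read_state(); print(round(s['clock'],2),'F',s['wrist_force'].round(2),'M',s['moment'].round(3),'pos',s['eef_pos'].round(2),'rot',np.degrees(s['eef_rot']).round(2),'gap',round(s['finger_gap'],2),round(s['finger_force'],2))
E
python3 - <<'E'
from h import *
delta([618,201,265],161.7)
S=manip.camera_params('scene'); o=lambda x,y,z: onz(S,275+(x-400)*.35-.3,190+y*.35-.3,z)
s1=o(646,183,174);s2=o(704,168,174);print('scene tbar',s1.round(1),s2.round(1),((s1+s2)/2).round(1))
E
```

```text
shift cm [-51.33 -15.13  -4.59] roll units -0.3025177318761223 yaw 160.19
scene tbar [642.2 197.  174. ] [595.5 215.5 174. ] [618.8 206.2 174. ]
```

```bash
python3 -m creep '[[1,[0,0,-4.6],0],[1,[-51.3,-15.1,-4.6],-0.3],[1,[-51.3,-15.1,-4.6],-0.3],[1,[-51.3,-15.1,-4.6],-0.3],[1,[-51.3,-15.1,-4.6],-0.3],[1,[-51.3,-15.1,-4.6],-0.3],[1,[-51.3,-15.1,-4.6],-0.3],[1,[-51.3,-15.1,-4.6],-0.3],[1,[-51.3,-15.1,-4.6],-0.3],[1,[-51.3,-15.1,-4.6],-0.3],[1,[-51.3,-15.1,-4.6],-0.3],[1,[-51.3,-15.1,-4.6],-0.3]]' 8; python3 -m creep '[[1,[0,0,0],0],[1,[0,0,0],0],[1,[0,0,0],0],[1,[0,0,0],0]]'
python3 - <<'E'
from h import *
st(); P=snap('wrist','w1'); print(P['origin'],P['attitude'])
E
```

```text
clock: 1.35
eef_pos: [619.7, 199.1, 264.7]
eef_rot: [-3.141, -0.001, 2.82]
wrist_force: [-0.2, -0.2, 0.5]
finger_gap: 94.1
finger_force: 0.0
clock: 1.75
eef_pos: [617.2, 202.5, 265.8]
eef_rot: [3.141, 0.0, 2.823]
wrist_force: [0.9, -0.6, -0.1]
finger_gap: 94.0
finger_force: 0.0
1.75 F [ 0.86 -0.59 -0.11] M [-0.033 -0.007  0.026] pos [617.18 202.47 265.83] rot [1.7998e+02 2.0000e-02 1.6177e+02] gap 94.0 0.0
[555.94052442 222.53784803 430.26111659] [2.91148339e+00 3.00767804e-04 1.25236051e+00]
```

View pics/w1.png

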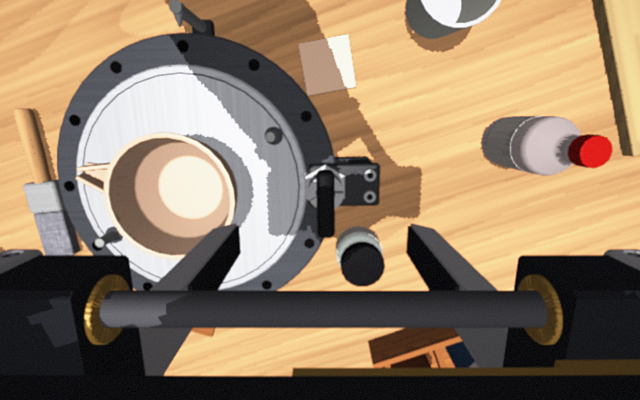

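The wrist view shows the T-bar upright in the picture at about (326,170–237), between the fingers. It also shows the pointer tip near (175,5), bat pins (273,135) and (100,243), and the spout at about (80,170). I'll enlarge for precision.

Run:
```python
import cv2,numpy as np
a=cv2.imread('pics/w1.png'); c=cv2.resize(a[150:250,270:390],None,fx=6,fy=6,interpolation=cv2.INTER_CUBIC)
c=np.clip(255*(c/255.)**.5,0,255).astype('uint8'); cv2.imwrite('pics/c2.png',c)
```

```text
(no output)
```

View pics/c2.png

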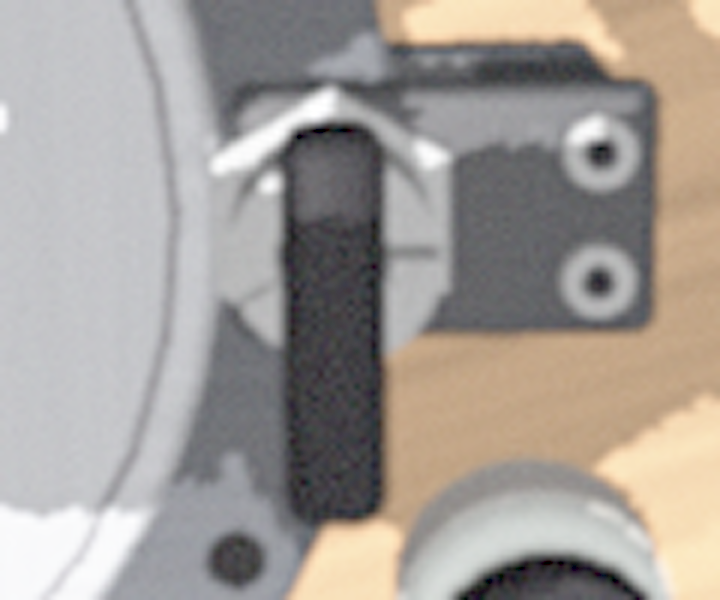

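The T-bar fills crop (286–382, 125–520), nearly parallel to the tool's x axis; the sleeve sits underneath it.

Run:
```python
from h import *
P=manip.camera_params('wrist')
g=lambda x,y,z: onz(P,270+(x+.5)/6-.5,150+(y+.5)/6-.5,z)
for z in (172,178):
    a=g(335,125,z);b=g(334,520,z);l=g(286,322,z);r=g(382,322,z)
    print(z,a.round(1),b.round(1),((a+b)/2).round(1),((l+r)/2).round(1),'len',np.hypot(*(a-b)[:2]).round(1),'w',np.hypot(*(l-r)[:2]).round(1),'dir',np.degrees(np.arctan2(*(b-a)[1::-1])).round(2))
c=(g(335,125,175)+g(334,520,175))/2
# ring / axis from wrist image
w=lambda u,v,z:onz(P,u,v,z)
p2=w(273,134,114);p1=w(98,242,114);print('pins',p1.round(1),p2.round(1),((p1+p2)/2).round(1),np.hypot(*(p1-p2)[:2]))
delta([c[0],c[1],168],161.7)
```

```text
172 [593.1 212.1 172. ] [644.1 195.2 172. ] [618.6 203.7 172. ] [617.9 203.8 172. ] len 53.7 w 12.7 dir -18.3
178 [592.2 212.3 178. ] [642.  195.9 178. ] [617.1 204.1 178. ] [616.5 204.3 178. ] len 52.5 w 12.4 dir -18.3
pins [598.7 -28.5 114. ] [554.  174.3 114. ] [576.3  72.9 114. ] 207.71220320936402
shift cm [-0.    0.16  9.79] roll units 0.012890921368386899 yaw 161.76
```

```bash
python3 -m creep '[[1,[0,0.15,4],0],[1,[0,0.15,7],0],[1,[0,0.15,9],0],[1,[0,0.15,9.8],0],[1,[0,0.15,9.8],0],[1,[0,0.15,9.8],0],[1,[0,0.15,9.8],0]]' 6; python3 -c "from h import *;st()"; python3 -m creep '[[-0.4,[0,0,0],0],[-0.55,[0,0,0],0],[-1,[0,0,0],0],[-1,[0,0,0],0],[-1,[0,0,0],0],[-1,[0,0,0],0],[-1,[0,0,0],0],[-1,[0,0,0],0]]' 6;  python3 -c "from h import *;st();P=snap('wrist','w2')"
```

```text
clock: 2.5
eef_pos: [618.8, 203.2, 169.0]
eef_rot: [3.14, 0.002, 2.822]
wrist_force: [0.0, 0.2, -0.2]
finger_gap: 94.4
finger_force: 0.0
2.5 F [ 0.    0.25 -0.21] M [ 0.032 -0.018 -0.03 ] pos [618.77 203.16 168.98] rot [1.7993e+02 1.0000e-01 1.6170e+02] gap 94.38 0.0
clock: 3.3
eef_pos: [618.4, 202.9, 167.5]
eef_rot: [3.142, 0.0, 2.822]
wrist_force: [-0.4, -0.1, -0.6]
finger_gap: 33.6
finger_force: 0.0
3.3 F [-0.35 -0.08 -0.65] M [ 0.015 -0.002 -0.002] pos [618.35 202.93 167.47] rot [180.     0.   161.69] gap 33.61 0.0
```

```bash
python3 -m creep '[[-1,[0,0,0],0],[-1,[0,0,0],0],[-1,[0,0,0],0],[-1,[0,0,0],0],[-1,[0,0,0],0],[-1,[0,0,0],0]]' 6;  python3 -c "from h import *;st();P=snap('wrist','w2')"
```

```text
clock: 3.95
eef_pos: [618.4, 203.2, 167.5]
eef_rot: [3.141, 0.0, 2.822]
wrist_force: [2.3, 4.3, 0.4]
finger_gap: 13.8
finger_force: 6.0
3.95 F [2.3  4.34 0.41] M [ 0.744 -0.337 -0.02 ] pos [618.41 203.16 167.49] rot [1.7997e+02 1.0000e-02 1.6169e+02] gap 13.83 6.0
```

```bash
python3 -m creep '[[-1,[0,0.05,0],0],[-1,[0,0.05,0],0],[-1,[0,0.05,0],0]]' 6;  python3 -c "from h import *;st()";python3 -m creep '[[-1,[0,0.05,0],0],[-1,[0,0.05,0],0],[-1,[0,0.05,0],0]]' 6;  python3 -c "from h import *;st()"
```

```text
clock: 4.3
eef_pos: [618.5, 203.3, 167.5]
eef_rot: [-3.141, -0.0, 2.822]
wrist_force: [1.3, 2.9, -0.1]
finger_gap: 13.9
finger_force: 6.0
4.3 F [ 1.29  2.91 -0.06] M [ 0.515 -0.27   0.005] pos [618.49 203.33 167.47] rot [-179.99   -0.    161.69] gap 13.87 6.0
clock: 4.6
eef_pos: [618.6, 203.6, 167.5]
eef_rot: [-3.141, -0.0, 2.822]
wrist_force: [-0.0, 0.3, 0.1]
finger_gap: 13.9
finger_force: 6.0
4.6 F [-0.    0.27  0.08] M [ 0.053 -0.091  0.009] pos [618.64 203.63 167.45] rot [-179.98   -0.    161.68] gap 13.92 6.0
```

```bash
python3 -m creep '[[-1,[0,0,0],0],[-1,[0,0,0],0],[-1,[0,0,-0.2],0],[-1,[0,0,-0.4],0],[-1,[0,0,-0.6],0],[-1,[0,0,-0.6],0],[-1,[0,0,-0.6],0]]' 18;  python3 -c "from h import *;st()";python3 -m creep '[[-1,[0,0,-0.2],0],[-1,[0,0,-0.4],0],[-1,[0,0,-0.6],0],[-1,[0,0,-0.6],0],[-1,[0,0,-0.6],0]]';  python3 -c "from h import *;st()"
```

```text
clock: 5.3
eef_pos: [618.5, 203.8, 173.3]
eef_rot: [-3.141, -0.0, 2.822]
wrist_force: [1.0, -0.6, -8.6]
finger_gap: 13.8
finger_force: 18.0
5.3 F [ 0.96 -0.64 -8.61] M [-0.202 -0.314 -0.046] pos [618.54 203.76 173.27] rot [-1.7998e+02 -2.0000e-02  1.6168e+02] gap 13.85 18.0
clock: 5.8
eef_pos: [618.6, 203.8, 179.6]
eef_rot: [-3.141, -0.0, 2.822]
wrist_force: [0.7, -1.6, -8.7]
finger_gap: 14.3
finger_force: 18.0
5.8 F [ 0.65 -1.56 -8.72] M [-0.312 -0.101  0.03 ] pos [618.61 203.81 179.6 ] rot [-179.99   -0.    161.69] gap 14.28 18.0
```

```bash
python3 -m creep '[[-1,[0,0,-0.05],0],[-1,[0,0,-0.1],0],[-1,[0,0,-0.1],0]]' |grep wrist; python3 -m creep '[[-1,[0,0,-0.05],0],[-1,[0,0,-0.1],0],[-1,[0,0,-0.1],0]]'|grep wrist;python3 -c "from h import *;st();snap('wrist','w3')
a=[cv2.imread(f'pics/{n}.png')[140:300,250:400] for n in('w2','w3')]
cv2.imwrite('pics/c3.png',np.clip(255*(cv2.resize(np.hstack(a),None,fx=2.6,fy=2.6)/255.)**.6,0,255).astype('uint8'))"
```

```text
wrist_force: [-0.1, -1.8, -9.2]
wrist_force: [0.6, -1.1, -8.7]
6.4 F [ 0.57 -1.14 -8.74] M [-0.343 -0.046  0.022] pos [618.63 203.86 181.5 ] rot [-180.     -0.    161.69] gap 13.51 18.0
```

View pics/c3.png

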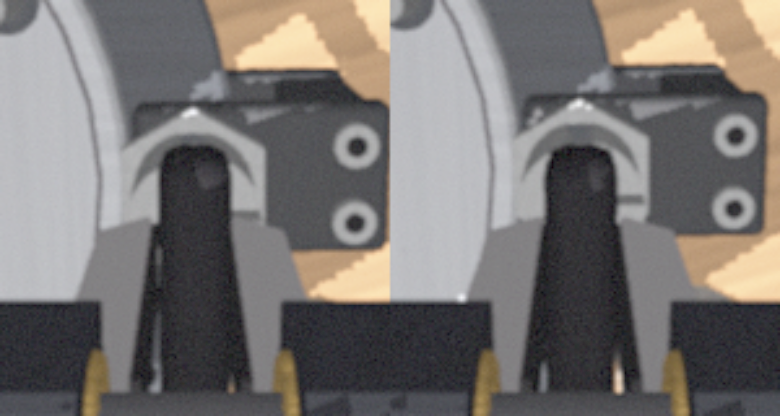

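The bar end sits at row 147 in both halves of the crop, so the bar has risen with the fingers by 14 mm without slipping. I'll go on in half-millimetre steps, stopping when the force jumps.

```bash
cat > ok.py <<'E'
import sys
from h import *
st(); sys.exit(int(abs(manip.read_state()['wrist_force'][2])>float(sys.argv[1])))
E
python3 -m creep '[[-1,[0,0,-0.05],0],[-1,[0,0,-0.05],0]]' >/dev/null; python3 ok.py 11.5 && python3 -m creep '[[-1,[0,0,-0.05],0],[-1,[0,0,-0.05],0]]' >/dev/null; python3 ok.py 11.5 && python3 -m creep '[[-1,[0,0,-0.05],0],[-1,[0,0,-0.05],0]]' >/dev/null; python3 ok.py 11.5 && python3 -m creep '[[-1,[0,0,-0.05],0],[-1,[0,0,-0.05],0]]' >/dev/null; python3 ok.py 11.5 && python3 -m creep '[[-1,[0,0,-0.05],0],[-1,[0,0,-0.05],0]]' >/dev/null; python3 ok.py 11.5 && python3 -m creep '[[-1,[0,0,-0.05],0],[-1,[0,0,-0.05],0]]' >/dev/null; python3 ok.py 11.5
```

```text
6.65 F [ 0.11 -1.11 -9.58] M [-0.373 -0.068  0.019] pos [618.65 203.85 181.97] rot [-180.     -0.    161.69] gap 14.03 18.0
6.85 F [  0.21  -1.17 -10.39] M [-0.404  0.004  0.001] pos [618.63 203.86 182.49] rot [-180.     -0.    161.69] gap 13.59 18.0
7.05 F [-0.09 -1.94 -9.97] M [-0.39  -0.02   0.069] pos [618.65 203.87 182.99] rot [-180.     -0.    161.69] gap 13.6 18.0
7.25 F [ 0.05 -1.43 -9.86] M [-0.405  0.022  0.014] pos [618.64 203.84 183.48] rot [-180.     -0.    161.69] gap 14.04 18.0
7.45 F [-0.3  -2.02 -9.73] M [-0.41   0.053 -0.03 ] pos [618.66 203.89 184.  ] rot [180.     0.   161.69] gap 13.72 18.0
7.65 F [  0.41  -1.1  -10.44] M [-0.353  0.07  -0.038] pos [618.65 203.86 184.52] rot [-180.      0.    161.69] gap 14.19 18.0
```

```bash
python3 -m creep '[[-1,[0,0,-0.05],0],[-1,[0,0,-0.05],0]]' >/dev/null; python3 ok.py 12.5 && python3 -m creep '[[-1,[0,0,-0.05],0],[-1,[0,0,-0.05],0]]' >/dev/null; python3 ok.py 12.5 && python3 -m creep '[[-1,[0,0,-0.05],0],[-1,[0,0,-0.05],0]]' >/dev/null; python3 ok.py 12.5 && python3 -m creep '[[-1,[0,0,-0.05],0],[-1,[0,0,-0.05],0]]' >/dev/null; python3 ok.py 12.5 && python3 -m creep '[[-1,[0,0,-0.05],0],[-1,[0,0,-0.05],0]]' >/dev/null; python3 ok.py 12.5 && python3 -m creep '[[-1,[0,0,-0.05],0],[-1,[0,0,-0.05],0]]' >/dev/null; python3 ok.py 12.5 && python3 -m creep '[[-1,[0,0,-0.05],0],[-1,[0,0,-0.05],0]]' >/dev/null; python3 ok.py 12.5 && python3 -m creep '[[-1,[0,0,-0.05],0],[-1,[0,0,-0.05],0]]' >/dev/null; python3 ok.py 12.5
```

```text
7.85 F [  0.77  -1.15 -10.17] M [-0.442 -0.025  0.057] pos [618.64 203.86 184.95] rot [-180.     -0.    161.69] gap 13.58 18.0
8.05 F [  1.5   -0.46 -13.09] M [-0.292 -0.134 -0.001] pos [618.6  203.88 185.21] rot [-1.7999e+02 -2.0000e-02  1.6169e+02] gap 13.86 18.0
8.05 F [  1.5   -0.46 -13.09] M [-0.292 -0.134 -0.001] pos [618.6  203.88 185.21] rot [-1.7999e+02 -2.0000e-02  1.6169e+02] gap 13.86 18.0
8.05 F [  1.5   -0.46 -13.09] M [-0.292 -0.134 -0.001] pos [618.6  203.88 185.21] rot [-1.7999e+02 -2.0000e-02  1.6169e+02] gap 13.86 18.0
8.05 F [  1.5   -0.46 -13.09] M [-0.292 -0.134 -0.001] pos [618.6  203.88 185.21] rot [-1.7999e+02 -2.0000e-02  1.6169e+02] gap 13.86 18.0
8.05 F [  1.5   -0.46 -13.09] M [-0.292 -0.134 -0.001] pos [618.6  203.88 185.21] rot [-1.7999e+02 -2.0000e-02  1.6169e+02] gap 13.86 18.0
8.05 F [  1.5   -0.46 -13.09] M [-0.292 -0.134 -0.001] pos [618.6  203.88 185.21] rot [-1.7999e+02 -2.0000e-02  1.6169e+02] gap 13.86 18.0
8.05 F [  1.5   -0.46 -13.09] M [-0.292 -0.134 -0.001] pos [618.6  203.88 185.21] rot [-1.7999e+02 -2.0000e-02  1.6169e+02] gap 13.86 18.0
```

The stop showed at 185.2 mm, so the pin cleared the rim at about 15.3 mm of lift. I'll back off 1.3 mm and start the twist gently.

```bash
python3 -m creep '[[-1,[0,0,0.13],0],[-1,[0,0,0.13],0],[-1,[0,0,0.13],0.4],[-1,[0,0,0.13],0.8],[-1,[0,0,0.13],0.8]]' >/dev/null; python3 -c "from h import *;st()"
```

```text
8.55 F [ -0.7   -1.1  -10.66] M [-0.404  0.078  0.037] pos [618.66 203.85 184.23] rot [180.     0.   157.66] gap 14.07 18.0
```

```bash
python3 -m creep '[[-1,[0,0,0],0.6],[-1,[0,0,0],1.2],[-1,[0,0,0],1.2]]' >/dev/null; python3 -c "from h import *;st()"; python3 -m creep '[[-1,[0,0,0],0.6],[-1,[0,0,0],1.2],[-1,[0,0,0],1.8],[-1,[0,0,0],1.8]]' >/dev/null; python3 -c "from h import *;st()"
```

```text
8.85 F [  0.32  -1.28 -10.3 ] M [-0.495  0.171  0.011] pos [618.63 203.8  184.21] rot [-179.99   -0.    151.69] gap 13.72 18.0
9.25 F [-0.6  -2.66 -9.04] M [-0.632  0.232  0.021] pos [618.6  203.73 184.19] rot [-179.98   -0.    142.75] gap 14.15 18.0
```

```bash
python3 -m creep '[[-1,[-0.01,-0.01,0],0.6],[-1,[-0.01,-0.01,0],1.2],[-1,[-0.01,-0.01,0],1.8],[-1,[-0.01,-0.01,0],1.8]]' >/dev/null; python3 -c "from h import *;st()"; python3 -m creep '[[-1,[-0.01,0,0],0.6],[-1,[-0.01,0,0],1.2],[-1,[-0.01,0,0],1.8],[-1,[-0.01,0,0],1.8]]' >/dev/null; python3 -c "from h import *;st()"
```

```text
9.65 F [-1.92 -2.56 -9.88] M [-0.684  0.39  -0.033] pos [618.59 203.66 184.16] rot [-179.98   -0.    133.79] gap 13.7 18.0
10.05 F [-2.44 -2.45 -9.81] M [-0.603  0.626 -0.02 ] pos [618.58 203.62 184.08] rot [-1.7997e+02 -1.0000e-02  1.2482e+02] gap 13.87 18.0
```

```bash
python3 -m creep '[[-1,[0,-0.03,0],0.6],[-1,[0,-0.03,0],1.2],[-1,[0,-0.03,0],1.8],[-1,[0,-0.03,0],1.8]]' >/dev/null; python3 -c "from h import *;st()"; python3 -m creep '[[-1,[0,-0.02,0],0.6],[-1,[0,-0.02,0],1.2],[-1,[0,-0.02,0],1.8],[-1,[0,-0.02,0],1.8]]' >/dev/null; python3 -c "from h import *;st()"
```

```text
10.45 F [-1.83 -2.47 -9.5 ] M [-0.535  0.492 -0.026] pos [618.42 203.52 184.08] rot [-1.7999e+02 -1.0000e-02  1.1583e+02] gap 13.8 18.0
10.85 F [ -1.62  -1.82 -10.48] M [-0.459  0.508  0.002] pos [618.25 203.45 184.08] rot [-1.7999e+02 -1.0000e-02  1.0684e+02] gap 13.93 18.0
```

```bash
python3 -m creep '[[-1,[-0.01,-0.02,0],0.6],[-1,[-0.01,-0.02,0],1.2],[-1,[-0.01,-0.02,0],1.8],[-1,[-0.01,-0.02,0],2.4],[-1,[-0.01,-0.02,0],3.0],[-1,[-0.01,-0.02,0],3.0]]' >/dev/null; python3 -c "from h import *;st()"; python3 -m creep '[[-1,[0,-0.02,0],0.4],[-1,[0,-0.02,0],0.8],[-1,[0,-0.02,0],1],[-1,[0,-0.02,0],1]]' >/dev/null; python3 -c "from h import *;st()"
```

```text
11.45 F [-1.95 -1.84 -9.7 ] M [-0.341  0.547  0.008] pos [618.09 203.37 184.12] rot [-1.7999e+02 -1.0000e-02  9.1850e+01] gap 14.2 18.0
11.85 F [ -1.62  -0.63 -11.39] M [-0.282  0.39   0.026] pos [617.97 203.31 184.16] rot [ 1.800e+02 -1.000e-02  8.682e+01] gap 13.73 18.0
```

```bash
python3 -m creep '[[-1,[0,0,0.1],0],[-1,[0,0,0.2],0],[-1,[0,0,0.3],0],[-1,[0,0,0.3],0]]' >/dev/null; python3 -c "from h import *;st()"; python3 -m creep '[[-1,[0,0,0.05],0],[-1,[0,0,0.1],0],[-1,[0,0,0.15],0],[-1,[0,0,0.2],0],[-1,[0,0,0.2],0]]' >/dev/null; python3 -c "from h import *;st()"
```

```text
12.25 F [-2.1  -0.8  -9.67] M [-0.228  0.421  0.05 ] pos [617.95 203.29 181.03] rot [180.    -0.    86.71] gap 13.88 18.0
12.75 F [-1.62  0.5  -9.15] M [-0.116  0.44   0.01 ] pos [617.93 203.27 179.04] rot [-179.99   -0.     86.69] gap 13.86 18.0
```

```bash
python3 -m creep '[[-1,[0,0,0.05],0],[-1,[0,0,0.05],0]]' >/dev/null; python3 -c "from h import *;st()"; python3 -m creep '[[-1,[0,0,0.04],0],[-1,[0,0,0.04],0]]' >/dev/null; python3 -c "from h import *;st()"
```

```text
12.95 F [-1.42 -0.18 -7.79] M [-0.141  0.502  0.023] pos [617.97 203.25 178.58] rot [-180.     -0.     86.69] gap 13.93 18.0
13.15 F [-1.67 -0.63 -8.88] M [-0.114  0.416  0.016] pos [617.97 203.24 178.24] rot [180.    -0.    86.69] gap 13.97 18.0
```

```bash
python3 -m creep '[[-1,[0,0,0.04],0],[-1,[0,0,0.04],0]]' >/dev/null; python3 -c "from h import *;st()"; python3 -m creep '[[-1,[0,0,0.04],0],[-1,[0,0,0.04],0]]' >/dev/null; python3 ok.py 6 || python3 -m creep '[[-1,[0,0,0.04],0],[-1,[0,0,0.04],0]]' >/dev/null; python3 ok.py 6 || python3 -m creep '[[-1,[0,0,0.04],0],[-1,[0,0,0.04],0]]' >/dev/null;  python3 ok.py 6
```

```text
13.35 F [-2.29  0.18 -6.53] M [-0.163  0.668 -0.005] pos [617.99 203.26 178.06] rot [179.99  -0.    86.69] gap 14.21 18.0
13.55 F [-3.63 -0.8  -2.72] M [-0.216  0.884  0.021] pos [618.06 203.28 177.94] rot [ 1.7996e+02 -1.0000e-02  8.6690e+01] gap 13.92 18.0
13.55 F [-3.63 -0.8  -2.72] M [-0.216  0.884  0.021] pos [618.06 203.28 177.94] rot [ 1.7996e+02 -1.0000e-02  8.6690e+01] gap 13.92 18.0
13.55 F [-3.63 -0.8  -2.72] M [-0.216  0.884  0.021] pos [618.06 203.28 177.94] rot [ 1.7996e+02 -1.0000e-02  8.6690e+01] gap 13.92 18.0
```

Seated in the notch (nose ~76.5 mm). Release and lift.

```bash
python3 -m creep '[[0,[0,0,0],0],[0,[0,0,0],0],[0,[0,0,0],0],[0,[0,0,0],0],[0,[0,0,0],0],[0,[0,0,0],0],[0,[0,0,0],0]]' 6; python3 -m creep '[[0,[0,0,-1],0],[0,[0,0,-3],0],[0,[0,0,-6],0],[0,[0,0,-9],0],[0,[0,0,-9],0],[0,[0,0,-9],0],[0,[0,0,-9],0]]' ;python3 -c "from h import *;st();snap('wrist','w4');snap('top','t4')
a=cv2.imread('pics/w4.png');b=cv2.resize(cv2.imread('pics/t4.png')[135:265,215:345],(400,400),interpolation=3)
cv2.imwrite('pics/c4.png',np.hstack([cv2.resize(a[0:300,:],(400,188)),np.zeros((188,0,3),'uint8')])) if 0 else cv2.imwrite('pics/c4.png',np.vstack([a[:380],])[:, :])"
```

```text
clock: 14.25
eef_pos: [618.0, 203.2, 177.5]
eef_rot: [3.141, -0.0, 1.513]
wrist_force: [0.2, 0.7, -0.2]
finger_gap: 47.1
finger_force: 0.0
clock: 14.95
eef_pos: [617.6, 203.2, 266.4]
eef_rot: [-3.14, 0.001, 1.513]
wrist_force: [0.1, -0.5, 0.4]
finger_gap: 47.1
finger_force: 0.0
14.95 F [ 0.11 -0.51  0.35] M [-0.048  0.048 -0.031] pos [617.65 203.17 266.42] rot [-1.7991e+02  3.0000e-02  8.6690e+01] gap 47.08 0.0
```

View pics/w4.png

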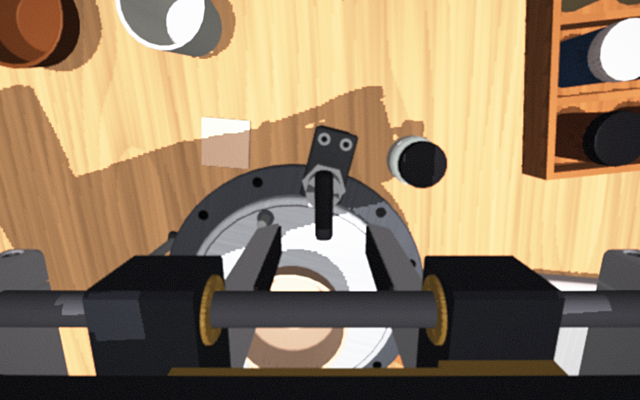

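The T-bar stands by itself, turned 75° from the bracket (picture (323,172–238)); it is parked. Next is the near bat pin at about −77°, which can be swept clockwise over free ground.

```bash
python3 -c "from h import *
delta([597,-28,230],102.5)"
```

```text
shift cm [-23.19  -0.72   3.65] roll units -3.1628591521600358 yaw 86.69
```

```bash
python3 -m creep '[[0,[-4,-0.1,0],-0.6],[0,[-8,-0.3,0],-1.2],[0,[-12,-0.4,0],-1.8],[0,[-16,-0.5,0],-2.4],[0,[-20,-0.6,0],-3],[0,[-23.2,-0.7,0],-3.2],[0,[-23.2,-0.7,2],-3.2],[0,[-23.2,-0.7,3.6],-3.2],[0,[-23.2,-0.7,3.6],-3.2],[0,[-23.2,-0.7,3.6],-3.2],[0,[-23.2,-0.7,3.6],-3.2]]' 5;python3 -c "from h import *;st();snap('wrist','w5')"
```

```text
clock: 16.15
eef_pos: [597.8, -27.8, 232.3]
eef_rot: [3.141, 0.0, 1.793]
wrist_force: [-0.1, 0.1, 0.8]
finger_gap: 46.9
finger_force: 0.0
16.15 F [-0.08  0.06  0.79] M [-0.079  0.059 -0.008] pos [597.84 -27.78 232.34] rot [1.7994e+02 2.0000e-02 1.0271e+02] gap 46.92 0.0
```

View pics/w5.png

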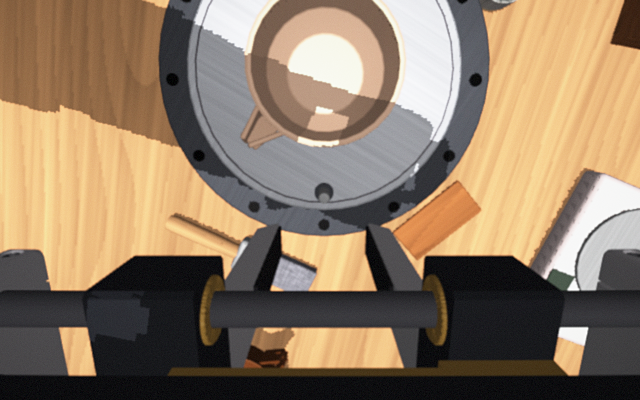

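The wrist view shows the pin at (323,187–200), between the fingers, and the spout at (248,143).

```bash
python3 -c "from h import *
P=manip.camera_params('wrist')
C=np.array([574.7,71.8])
for q in [(323.5,188,114),(324,198,114),(323.5,188,88),(324,198,88),(246,146,142)]:
    x=onz(P,*q);d=x[:2]-C;print(q,x.round(1),np.hypot(*d).round(1),np.degrees(np.arctan2(d[1],d[0])).round(1))
print(proj(P,[597,-28,114]),proj(P,[597,-28,88]))
l=[onz(P,*q)[:2] for q in [(172,79,73),(475,79,73),(199,155,73),(449,155,73),(254,207,73),(394,207,73),(323,225,73)]]
from scipy.optimize import least_squares as L
r=L(lambda p:[np.hypot(*(a-p[:2]))-p[2] for a in l],[575,72,140]);print('holes centre',r.x)
print([np.degrees(np.arctan2(*(a-r.x[:2])[::-1])).round(1) for a in l])
delta([597,-28,110])"
```

```text
(323.5, 188, 114) [597.6 -20.1 114. ] 94.7 -76.0
(324, 198, 114) [600.  -28.5 114. ] 103.5 -75.9
(323.5, 188, 88) [598.8 -25.2  88. ] 100.0 -76.0
(324, 198, 88) [601.4 -34.5  88. ] 109.6 -75.9
(246, 146, 142) [532.5   4.1 142. ] 79.8 -121.9
[320.7891955  196.66397129] [320.95032171 190.44229939]
holes centre [577.69258712  69.91485353 138.38497852]
[np.float64(-167.8), np.float64(13.2), np.float64(-137.7), np.float64(-16.8), np.float64(-107.4), np.float64(-47.0), np.float64(-77.6)]
shift cm [ 1.000e-02 -1.000e-01  1.224e+01] roll units None yaw 102.71
```

```bash
python3 -m creep '[[0,[-0.1,0.15,4],0],[0,[-0.1,0.15,8],0],[0,[-0.1,0.15,11],0],[0,[-0.1,0.15,12.2],0],[0,[-0.1,0.15,12.2],0],[0,[-0.1,0.15,12.2],0],[-1,[-0.1,0.15,12.2],0],[-1,[-0.1,0.15,12.2],0],[-1,[-0.1,0.15,12.2],0],[-1,[-0.1,0.15,12.2],0],[-1,[-0.1,0.15,12.2],0],[-1,[-0.1,0.15,12.2],0]]' 4;python3 -m creep '[[-1,[0,0,0],0],[-1,[0,0,0],0],[-1,[0,0,0],0]]';python3 -c "from h import *;st()"
```

```text
clock: 17.4
eef_pos: [599.2, -28.6, 109.5]
eef_rot: [-3.142, 0.0, 1.792]
wrist_force: [-1.3, 0.1, 1.1]
finger_gap: 9.5
finger_force: 4.0
clock: 17.7
eef_pos: [599.2, -28.6, 109.5]
eef_rot: [-3.142, 0.0, 1.792]
wrist_force: [-1.1, -1.0, 3.3]
finger_gap: 9.7
finger_force: 4.0
17.7 F [-1.11 -1.01  3.25] M [-0.09   0.216 -0.001] pos [599.24 -28.63 109.53] rot [-180.      0.    102.69] gap 9.71 4.0
```

```bash
python3 -m creep '[[-1,[0.01,-0.36,0],0.4],[-1,[0.06,-1.07,0],1.2],[-1,[0.13,-1.6,0],1.8],[-1,[0.22,-2.12,0],2.4],[-1,[0.35,-2.64,0],3],[-1,[0.5,-3.15,0],3.6],[-1,[0.68,-3.66,0],4.2],[-1,[0.88,-4.15,0],4.8],[-1,[0.88,-4.15,0],4.8]]';python3 -c "from h import *;st()"
```

```text
clock: 18.6
eef_pos: [556.4, -29.2, 109.5]
eef_rot: [-3.141, 0.0, 1.373]
wrist_force: [-2.2, -0.8, 0.8]
finger_gap: 10.1
finger_force: 4.0
18.6 F [-2.2  -0.79  0.82] M [-0.211  0.49  -0.021] pos [556.39 -29.16 109.48] rot [-1.7997e+02  1.0000e-02  7.8640e+01] gap 10.13 4.0
```

Holding well; another 24° the same way.

```bash
python3 -m creep '[[-1,[0.01,-0.36,0],0.4],[-1,[0.06,-1.07,0],1.2],[-1,[0.13,-1.6,0],1.8],[-1,[0.22,-2.12,0],2.4],[-1,[0.35,-2.64,0],3],[-1,[0.5,-3.15,0],3.6],[-1,[0.68,-3.66,0],4.2],[-1,[0.88,-4.15,0],4.8],[-1,[0.88,-4.15,0],4.8]]';python3 -c "from h import *;st()";python3 -m creep '[[-1,[0.01,-0.36,0],0.4],[-1,[0.06,-1.07,0],1.2],[-1,[0.13,-1.6,0],1.8],[-1,[0.22,-2.12,0],2.4],[-1,[0.35,-2.64,0],3],[-1,[0.5,-3.15,0],3.6],[-1,[0.5,-3.15,0],3.6],[-1,[0.5,-3.15,0],3.6]]';python3 -c "from h import *;st()
s=manip.read_state()['eef_pos'];print(np.degrees(np.arctan2(s[1]-70.8,s[0]-576.3)), np.hypot(s[1]-70.8,s[0]-576.3))"
```

```text
clock: 19.5
eef_pos: [517.5, -12.3, 109.4]
eef_rot: [-3.141, 0.001, 0.955]
wrist_force: [-3.5, -1.8, 0.8]
finger_gap: 10.1
finger_force: 4.0
19.5 F [-3.53 -1.8   0.77] M [-0.44   0.812  0.001] pos [517.51 -12.33 109.45] rot [-1.7997e+02  3.0000e-02  5.4730e+01] gap 10.08 4.0
clock: 20.3
eef_pos: [495.0, 9.8, 109.4]
eef_rot: [-3.141, 0.001, 0.644]
wrist_force: [-6.3, -1.9, 2.5]
finger_gap: 9.7
finger_force: 4.0
20.3 F [-6.31 -1.87  2.52] M [-0.335  1.041 -0.008] pos [494.96   9.81 109.39] rot [-1.7997e+02  4.0000e-02  3.6890e+01] gap 9.72 4.0
-143.13564089053628 101.67004970718702
```

```bash
python3 -m creep '[[-1,[0.01,-0.36,0],0.4],[-1,[0.03,-0.8,0],0.9],[-1,[0.08,-1.2,0],1.35],[-1,[0.1,-1.42,0],1.6],[-1,[0.1,-1.42,0],1.6],[-1,[0.1,-1.42,0],1.6]]'>/dev/null; python3 -c "from h import *;st()
s=manip.read_state()['eef_pos'];print(np.degrees(np.arctan2(s[1]-70.8,s[0]-576.3)), np.hypot(s[1]-70.8,s[0]-576.3))"; python3 -m creep '[[-0.3,[0,0,0],0],[-0.3,[0,0,0],0],[-0.3,[0,0,0],0],[-0.3,[0,0,-3],0],[-0.3,[0,0,-6],0],[-0.3,[-1,0,-10],0],[-0.3,[-5,0,-14],0],[-0.3,[-5,0,-14],0],[-0.3,[-5,0,-14],0],[-0.3,[-5,0,-14],0],[-0.3,[-5,0,-14],0]]';python3 -c "from h import *;st();snap('wrist','w6');snap('top','t6');snap('scene','s6')
a=cv2.imread('pics/w6.png');b=cv2.imread('pics/t6.png')[145:265,215:345];c=cv2.imread('pics/s6.png')[190:310,275:405]
cv2.imwrite('pics/c6.png',np.vstack([a[:230].copy() if 0 else cv2.resize(a[:240],(640,240)),np.hstack([cv2.resize(b,(320,295),interpolation=3),cv2.resize(c,(320,295),interpolation=3)])]))"
```

```text
20.9 F [-4.6  -0.26  2.39] M [-0.117  0.987  0.005] pos [487.31  21.93 109.36] rot [-1.7997e+02  2.0000e-02  2.8800e+01] gap 9.71 4.0
-151.22650577796017 101.53083845654051
clock: 22.0
eef_pos: [443.6, -1.8, 248.1]
eef_rot: [-3.14, 0.002, 0.501]
wrist_force: [-0.1, 0.0, 0.4]
finger_gap: 33.2
finger_force: 0.0
22.0 F [-0.1   0.03  0.36] M [0.027 0.177 0.004] pos [443.59  -1.8  248.1 ] rot [-1.7992e+02  1.1000e-01  2.8710e+01] gap 33.23 0.0
```

View pics/c6.png

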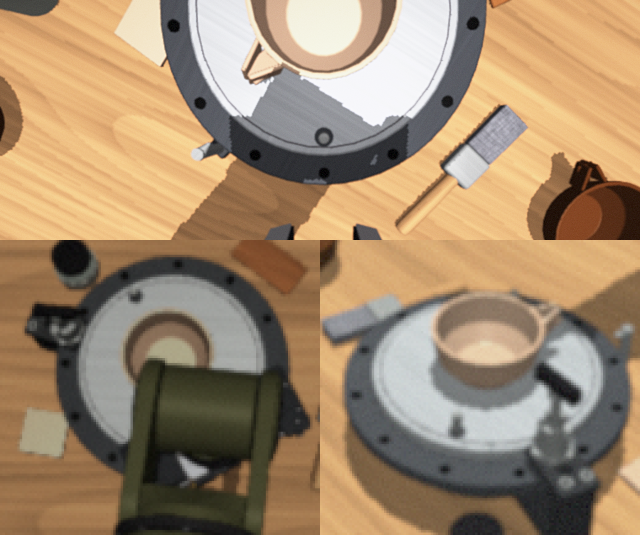

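The composite shows the wrist view on top with the spout tip at (246,79), the pointer by the ring at (200–222,150) and the pin at (323,136). The scene part shows the T-bar still parked.

```bash
python3 -c "from h import *
P=manip.camera_params('wrist')
from scipy.optimize import least_squares as L
l=[onz(P,*q)[:2] for q in [(174,26,73),(473,24,73),(200,103,73),(447,102,73),(255,155,73),(393,154,73),(324,173,73)]]
r=L(lambda p:[np.hypot(*(a-p[:2]))-139 for a in l],[575,72]);C=r.x;print('centre',C,abs(r.fun).max())
print('holes',[np.degrees(np.arctan2(*(a-C)[::-1])).round(1) for a in l])
d=np.array([618.4,203.6])-C;print('yaw from tbar',np.degrees(np.arctan2(d[1],d[0]))-90,np.hypot(*d))
for n,q in dict(spout=(246,79,142),spout2=(248,80,142),ptA=(222,148,76),ptB=(200,154,76),ptB2=(200,154,100),pin=(324,137,114)).items():
    x=onz(P,*q);e=x[:2]-C;print(n,x.round(1),np.hypot(*e).round(1),np.degrees(np.arctan2(e[1],e[0])).round(1))
for y in (-18.5,-17.8): print(proj(P,[C[0]-156*np.cos(np.radians(y)),C[1]-156*np.sin(np.radians(y)),76]),proj(P,[C[0]-80*np.cos(np.radians(y)),C[1]-80*np.sin(np.radians(y)),142]))
a=cv2.imread('pics/w6.png')[40:175,170:350];cv2.imwrite('pics/c7.png',cv2.resize(a,None,fx=4.4,fy=4.4,interpolation=cv2.INTER_CUBIC))"
```

```text
centre [577.39017308  70.16573613] 0.32801033147592307
holes [np.float64(119.2), np.float64(-61.1), np.float64(149.0), np.float64(-91.2), np.float64(179.0), np.float64(-120.9), np.float64(-151.0)]
yaw from tbar -17.084342224052563 139.59408539498614
spout [500.3  95.3 142. ] 81.1 162.0
spout2 [500.3  93.6 142. ] 80.5 163.1
ptA [429.5 104.   76. ] 151.7 167.1
ptB [413.5 120.8  76. ] 171.5 162.8
ptB2 [419.8 114.3 100. ] 163.6 164.4
pin [489.3  21.2 114. ] 100.8 -150.9
[207.60677841 140.36614014] [246.36046681  77.28642475]
[209.0291392  141.78561723] [247.28229339  78.26878785]
```

View pics/c7.png

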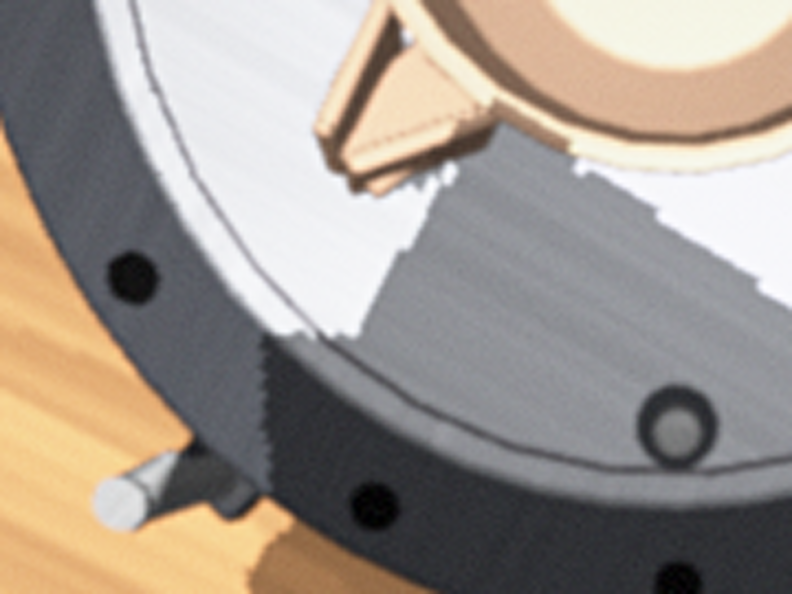

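The enlarged crop puts the spout tip at picture (248,77). For a spout in line with the pointer (162–163°) the prediction is (247,78), so it is within about 3 mm, and the plunger is still parked. The arm is clear, so I'm handing in.

```bash
python3 -c "from h import *
st();print(manip.sign_off())"
```

```text
22.15 F [ 0.96 -0.75  0.68] M [-0.016  0.13  -0.024] pos [443.58  -1.89 248.54] rot [-1.7994e+02  8.0000e-02  2.8710e+01] gap 33.11 0.0
the job is handed in; nothing more can be done
None
```

The job is handed in at 22 s: the plunger is parked in its notch, the wheel has turned about 74° clockwise so the spout is within about 3 mm of the pointer line by my measurement, and the arm is clear; no verdict came back.

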